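# Tip the heel tips into the big bowl

### The job

At the shoe-repair stall, take the small aluminium dipper by its handle and pour all five black heel tips out of it into the wide round steel bowl (not the small one). Then stand the empty dipper upright on the work surface again and let go of it, with the bowl left standing upright.

Things in the scene. Friction and masses are not known exactly. Their poses are not given: they have to be found in the camera images.
- dipper_grip (a point): Middle of the handle (on its axis) of the loose aluminium dipper, 130 g: a cup tapering from 92 mm across the rim to 52 at the foot, 50 mm high, wall 3, with one straight level round handle 15 mm thick, 100 mm long, axis 43 mm above the underside. y points along the handle away from the cup, z up; the cup's axis is 98 mm along -y. The dipper has no other handle.
- bowl: The wide round steel bowl, empty, loose on the surface: 152 mm across the rim, 92 mm across the foot, 60 mm high, wall 3 mm, about 400 g. Origin at the centre of its underside, z up. (The similar bowl near it is smaller: 90 mm across and 42 mm high, and is not wanted.)
- tip1_center (a point): One of the five loose black heel tips that lie in the dipper: a stubby rubber cylinder with a steel core, 17 mm across and 13 mm high, about 11 g. The point is its centre.
- tip2_center (a point): One of the five loose black heel tips that lie in the dipper: a stubby rubber cylinder with a steel core, 17 mm across and 13 mm high, about 11 g. The point is its centre.
- tip3_center (a point): One of the five loose black heel tips that lie in the dipper: a stubby rubber cylinder with a steel core, 17 mm across and 13 mm high, about 11 g. The point is its centre.
- tip4_center (a point): One of the five loose black heel tips that lie in the dipper: a stubby rubber cylinder with a steel core, 17 mm across and 13 mm high, about 11 g. The point is its centre.
- tip5_center (a point): One of the five loose black heel tips that lie in the dipper: a stubby rubber cylinder with a steel core, 17 mm across and 13 mm high, about 11 g. The point is its centre.

How it is judged:
On the way:
1. the dipper is tipped on its side above the wide bowl (angle between dipper_grip's own z axis and vertical above 1.2 rad and height (world z) of dipper_grip above 0.07 m and horizontal distance between dipper_grip and bowl below 0.19 m), for 0.05 s.
At the end, for the whole second after the job is handed in: All five tips lie in the wide bowl (within 72 mm of its axis, below 55 mm); the bowl stands upright (within 10 degrees) on the surface; the released dipper stands upright (within 10 degrees) on it, mid-handle below 55 mm and over 80 mm from the bowl's axis (horizontal distance between each of tip1_center, tip2_center, tip3_center, tip4_center, tip5_center and bowl below 0.072 m and height (world z) of each of tip1_center, tip2_center, tip3_center, tip4_center, tip5_center, dipper_grip below 0.055 m and angle between each of bowl, dipper_grip's own z axis and vertical below 0.17 rad and height (world z) of bowl below 0.01 m and horizontal distance between dipper_grip and bowl above 0.08 m); the robot touches nothing.
It also fails if it takes over 58 s, if anything falls off the work surface, if the arm or the gripper's body presses on something with over 40 N, if the wrist force passes 120 N, or if a joint passes its speed limit or range.

### The arm

A 6-joint arm with a two-finger parallel gripper is mounted at the origin on the work surface. World frame = base frame: x ahead of the robot, y to its left, z up, the work surface at z = 0. Lengths are in m, angles in rad, forces in N, time in s.
With the tool pointing down it reaches from about 0.375 to 0.9 m from the base axis. Payload 3.1 kg.
Tool frame: the origin (TCP) lies on the centre line of the jaws, within the pads' length; the fingertips stand 19 mm ahead of it and the grasp point (between the pads) is the TCP; z points along the fingers, y is the line along which they close (so a half turn about z gives the same grasp; the last joint's range is limited). The gripper opens to 87 mm and grips with 3 to 60 N. Pads are 19 mm wide; open, the fingers measure 117 mm over their backs; the gripper's body (75 mm by 190 mm) begins 51 mm behind the grasp point.
Start: joints at [0.95, 0.527, 1.433, -0, 1.181, -0.178], TCP at [0.268, 0.565, 0.242] pointing down, gripper open.
Joint ranges: [-3.08, 3.08], [-0.75, 2.2], [0.22, 2.44], [-1.43, 4.57], [0, 2.65], [-2.85, 2.85]. Speed limits (rad/s): [2.79, 2.79, 3.14, 3.14, 3.14, 3.14].

### API

Orientations are given as a rotation vector (axis times angle).
In Python, from workcell import status, optics, close_job, spotter gives the robot as it stands.
- The arm moves only by the shell command python3 -m jog 'ROWS'. ROWS is JSON, one flat list of numbers, 7 for each row, row after row: the closure, from -1 (fully open) to 1 (shut), then the shift along the tool's x, y, z each as a share of 4 cm, from -1 to 1, then the turn, a rotation vector about the tool's x, y, z each as a share of 4 degrees, from -1 to 1. A call has 1 to 5 rows; each row shifts and turns the commanded pose from where the row before left it, along the tool's axes as they then stand; what a row does not reach is not made up. A row lasts 1/8 s, in which the tool goes at most 62.5 mm and 10.7 degrees, less where a joint would pass 70% of its speed; a pose out of reach is approached as far as the arm can. A call with a number of a shift or a turn outside -1 to 1 is refused whole. A call with a gripper value outside its range is refused whole. The fingers move at their own pace and stop on an object; the grip force is fixed at half the most. Time passes only in rows, so rows that do not move let the fingers close. It gives the time, the measured TCP pose, the force, the opening and the grip force at its end, in the units of the state.
- status.get_obs(): the state, without advancing time (a new reading comes with each control period).
- optics.get_image(name): name is "scene" or "top" or "wrist"; returns (picture, depth): 420x560x3 uint8, blue, green, red; 420x560 float32, m along the optical axis (not along the pixel's ray), 0 where there is no reading.
- optics.camera_params(name): a dict with "intrinsics" (3x3 intrinsics, pixels), "extrinsics" (4x4, takes a point from camera to world coordinates); the wrist camera has in their place "mount" (4x4, takes a point from camera to tool coordinates, whose origin is the TCP and whose axes are the flange's). Camera axes: x right, y down, z forward; pixel columns grow to the right and rows downward; lengths in m; the calibration is good to about 2 mm. A picture is of the moment at which its call begins: read the wrist's pose just before it. camera_params takes no time and is no camera call.
- close_job(): hands the job in; it is judged then, once.
Trained networks look in the newest picture that a camera, given by its name, has taken for a name from the list of things; names that differ only in an ending like _2 or _b are one class to them, and where a whole thing is asked for, a point or a joint stands for the part that bears it (a point fixed in the world has none). Each returns a list of dicts, best first, with "confidence" (0 to 1); they miss things now and then, are a little off and sometimes report something else, mostly with a low value. They report only what shows in the picture. A call takes as long as a camera call.
- spotter.trace(camera, target): "pixels" (420x560 bool, what is visible of it) and "extent" ([centre column, centre row, width, height] in pixels, round what is visible of it).
The state is a dict: "t": time; "joint_pos": joint angles; "qd": joint speeds; "joint_torque": joint torques, N m; "tool_pos": TCP position; "orientation": TCP orientation; "contact_force": force on the tool from outside, world axes, zero at the start; "ft_torque": the same for the moment, N m; "finger_gap": finger opening in m; "grasp_force": force on a finger pad.
Only numpy, scipy, OpenCV 4.12 (cv2) and the standard library are available. Lean on these libraries where they do the work, as an engineer would, in place of code of your own. Each camera call takes 0.05 s, during which the arm holds its last target. There are 200 camera calls.

## Working session

There is one attempt and no reset: what is moved stays moved. The work goes in short steps, Python scripts to look and compute and a shell command to move; the robot and the scene stay as the last step left them, time stands still between calls to the robot, and variables do not carry over. Pictures are saved under pics/ and viewed, at most 10 in all, crops included, and the job is handed in when it is done.

```bash
mkdir -p pics
cat > h.py <<'E'
import numpy as np, cv2
from scipy.spatial.transform import Rotation as R
from workcell import status, optics, spotter
def cam(name):
    o=status.get_obs(); im,d=optics.get_image(name); p=optics.camera_params(name)
    if name=="wrist":
        T=np.eye(4);T[:3,:3]=R.from_rotvec(o["orientation"]).as_matrix();T[:3,3]=o["tool_pos"]
        E=T@np.array(p["mount"])
    else: E=np.array(p["extrinsics"])
    return im,d,np.array(p["intrinsics"]),E
def pts(d,K,E,m):
    v,u=np.nonzero(m&(d>0)); z=d[v,u]
    P=np.stack([(u-K[0,2])*z/K[0,0],(v-K[1,2])*z/K[1,1],z],1)
    return P@E[:3,:3].T+E[:3,3]
E
python3 - <<'E'
from h import *
o=status.get_obs(); print(o)
for c in ("top","scene"):
    im,d,K,Ex=cam(c); cv2.imwrite(f"pics/{c}0.png",im)
    for t in ("dipper_grip","bowl","tip1_center"):
        for r in spotter.trace(c,t)[:6]:
            P=pts(d,K,Ex,r["pixels"])
            print(c,t,round(r["confidence"],2),np.round(r["extent"]),np.round(np.median(P,0),3) if len(P) else None,np.round(np.percentile(P,[1,99],axis=0),3).tolist() if len(P) else "")
E
```

```text
{'t': 0.0, 'joint_pos': array([ 9.49488495e-01,  5.28489086e-01,  1.43388495e+00,  2.73786557e-06,
        1.18140228e+00, -1.78504497e-01]), 'qd': array([ 0.00063548,  0.00038122, -0.00181213,  0.00014519,  0.00043   ,
       -0.00090521]), 'joint_torque': array([ 6.97074320e-04, -4.40037274e+01, -1.76597339e+01,  6.34125411e-02,
        5.82309254e-02, -1.99384071e-04]), 'tool_pos': array([0.26736564, 0.56416599, 0.24056303]), 'orientation': array([-0.68969928, -3.06407468,  0.00315703]), 'contact_force': array([ 0.0266657 , -0.47992555,  0.35506195]), 'ft_torque': array([-0.00615183, -0.02174774, -0.00454621]), 'grasp_force': 0.0, 'finger_gap': 0.08694170982248131}
top dipper_grip 0.71 [381. 218. 106.  52.] [ 0.538 -0.211  0.038] [[0.482, -0.252, 0.002], [0.565, -0.073, 0.052]]
top bowl 0.64 [217. 193.  85.  83.] [0.567 0.134 0.02 ] [[0.489, 0.057, 0.001], [0.631, 0.199, 0.061]]
top tip1_center 0.58 [405. 212.   6.   5.] [ 0.537 -0.212  0.017] [[0.531, -0.22, 0.012], [0.544, -0.205, 0.02]]
scene dipper_grip 0.57 [180. 277. 120.  63.] [ 0.514 -0.195  0.041] [[0.481, -0.252, 0.001], [0.567, -0.075, 0.053]]
scene bowl 0.95 [327. 188.  84.  75.] [0.545 0.147 0.026] [[0.488, 0.056, 0.002], [0.631, 0.2, 0.062]]
scene tip1_center 0.54 [158. 295.  10.  12.] [ 0.54  -0.214  0.018] [[0.533, -0.221, 0.014], [0.547, -0.206, 0.02]]
```

View pics/top0.png

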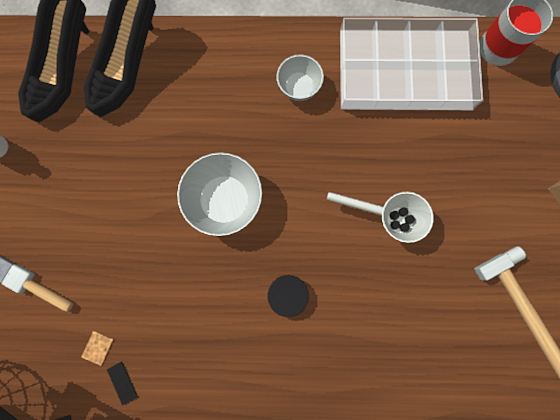

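Run:
```python
from h import *
im,d,K,Ex=cam("top")
m=spotter.trace("top","dipper_grip")[0]["pixels"]
P=pts(d,K,Ex,m); P=P[P[:,2]>0.035]
# handle: points far from cup
c0=np.array([.523,-.207])
for it in range(5):
    r=np.linalg.norm(P[:,:2]-c0,axis=1); rim=P[(r<.052)&(r>.036)]
    A=np.c_[2*rim[:,:2],np.ones(len(rim))]; s=np.linalg.lstsq(A,(rim[:,:2]**2).sum(1),rcond=None)[0]; c0=s[:2]
print("cup",c0,np.sqrt(s[2]+c0@c0))
H=P[(np.linalg.norm(P[:,:2]-c0,axis=1)>.058)]
u,sv,vt=np.linalg.svd(H[:,:2]-H[:,:2].mean(0)); dd=vt[0]*np.sign(vt[0]@(H[:,:2].mean(0)-c0))
print("handle mean",H.mean(0),"dir",dd,np.degrees(np.arctan2(dd[1],dd[0])),"grip",c0+.098*dd, "far",((H[:,:2]-c0)@dd).max(), np.percentile(H[:,2],[5,50,95]))
h2=H[:,:2].mean(0)-c0;print("cup->handle dir",np.degrees(np.arctan2(h2[1],h2[0])))
m=spotter.trace("top","bowl")[0]["pixels"];P=pts(d,K,Ex,m);P=P[P[:,2]>.05]
A=np.c_[2*P[:,:2],np.ones(len(P))]; s=np.linalg.lstsq(A,(P[:,:2]**2).sum(1),rcond=None)[0];print("bowl",s[:2],np.sqrt(s[2]+s[:2]@s[:2]))
print(R.from_rotvec(status.get_obs()["orientation"]).as_matrix().round(3))
```

```text
cup [ 0.52298783 -0.20739778] 0.042185429078443096
handle mean [ 0.54881845 -0.10923463  0.04863455] dir [0.26130173 0.96525717] 74.85268353145081 grip [ 0.5485954  -0.11280258] far 0.14547431384152926 [0.0441867  0.04895739 0.05162508]
cup->handle dir 75.25741369100581
bowl [0.55961393 0.12714339] 0.07186462598269203
[[-0.904  0.428  0.   ]
 [ 0.428  0.904 -0.   ]
 [-0.     0.    -1.   ]]
```

The top view shows the dipper cup at (407,217), with its handle running to (328,196). The wide bowl is at (219,194), the small bowl at (300,77), and the shoes are near (60–150, 0–115). The handle lies tangential to the base. I can therefore grasp it with the tool pre-tilted outward and pour by pitching the tool back towards the base.

```bash
R='[-0.1,-1,-0.08,0.1,0,0,0.99,-0.1,-1,-0.08,0.1,0,0,0.99,-0.1,-1,-0.08,0.1,0,0,0.99,-0.1,-1,-0.08,0.1,0,0,0.99,-0.1,-1,-0.08,0.1,0,0,0.99]' ; unset R
python3 -m jog '[-0.1,-1,-0.08,0.1,0,0,0.99, -0.1,-1,-0.08,0.1,0,0,0.99, -0.1,-1,-0.08,0.1,0,0,0.99, -0.1,-1,-0.08,0.1,0,0,0.99, -0.1,-1,-0.08,0.1,0,0,0.99]'
python3 -m jog '[-0.1,-1,-0.08,0.1,0,0,0.99, -0.1,-1,-0.08,0.1,0,0,0.99, -0.1,-1,-0.08,0.1,0,0,0.99, -0.1,-1,-0.08,0.1,0,0,0.99, -0.1,-1,-0.08,0.1,0,0,0.99]'
python3 -m jog '[-0.1,-1,-0.08,0.1,0,0,0.99, -0.1,-1,-0.08,0.1,0,0,0.99, -0.1,-1,-0.08,0.1,0,0,0.99, -0.1,-1,-0.08,0.1,0,0,0.99, -0.1,-1,-0.08,0.1,0,0,0.99]'
cat >> h.py <<'E'
def go(tgt,heading,pitch,o=None):
    """remaining move to TCP tgt, tool y-plane heading (deg), pitch = deg tilted from down toward outward"""
    o=o or status.get_obs(); h=np.radians(heading); p=np.radians(pitch)
    x=np.array([-np.sin(h),np.cos(h),0]); rad=np.array([np.cos(h),np.sin(h),0]); dn=np.array([0,0,-1.])
    z=np.cos(p)*dn+np.sin(p)*rad; y=np.cross(z,x); G=np.stack([x,y,z],1)
    C=R.from_rotvec(o["orientation"]).as_matrix()
    print("t",round(o["t"],2),"tcp",np.round(o["tool_pos"],4),"gap",round(o["finger_gap"],4),"q",np.round(o["joint_pos"],3))
    print("shift tool/40mm",np.round(C.T@(np.array(tgt)-o["tool_pos"])/.04,2),"rot/4deg",np.round(np.degrees(R.from_matrix(C.T@G).as_rotvec())/4,2))
E
python3 - <<'E'
from h import *
go([.541,-.14,.12],-14.8,0)
im,d,K,Ex=cam("top")
P=pts(d,K,Ex,np.ones(d.shape,bool))
for x in np.arange(.6,.95,.05):
    print(round(x,2),[ (round(P[s][:,2].max(),2) if (s:=(abs(P[:,0]-x)<.025)&(abs(P[:,1]-y)<.025)).any() else None) for y in np.arange(.1,.5,.05)])
E
```

```text
t: 1.18
tool_pos: [0.4265, 0.4414, 0.2215]
orientation: [1.21, 2.899, 0.001]
contact_force: [-0.2, 0.5, 0.2]
finger_gap: 0.0499
grasp_force: 0.0
t: 1.8
tool_pos: [0.5331, 0.2723, 0.2015]
orientation: [1.69, 2.648, 0.001]
contact_force: [0.9, 0.2, 0.6]
finger_gap: 0.0481
grasp_force: 0.0
t: 2.42
tool_pos: [0.5761, 0.0772, 0.1816]
orientation: [2.12, 2.318, 0.001]
contact_force: [0.4, 0.1, -0.0]
finger_gap: 0.0482
grasp_force: 0.0
t 2.42 tcp [0.5761 0.0772 0.1816] gap 0.0482 q [-0.059  0.544  1.604  0.     0.993 -0.148]
shift tool/40mm [-5.33 -1.36  1.54] rot/4deg [ 0.01 -0.    4.97]
0.6 [np.float64(0.52), np.float64(0.52), None, None, None, None, None, None]
0.65 [None, None, None, None, None, None, None, np.float64(0.0)]
0.7 [None, None, np.float64(0.0), np.float64(0.0), None, None, None, np.float64(0.04)]
0.75 [None, None, None, None, None, None, np.float64(0.05), np.float64(0.05)]
0.8 [None, None, None, None, None, np.float64(0.06), np.float64(0.07), np.float64(0.08)]
0.85 [None, None, None, None, np.float64(0.1), np.float64(0.09), np.float64(0.11), np.float64(0.1)]
0.9 [np.float64(0.0), np.float64(0.0), np.float64(0.0), np.float64(0.11), np.float64(0.11), np.float64(0.11), np.float64(0.11), np.float64(0.11)]
```

```bash
python3 -m jog '[-0.1,-0.95,-0.08,0,0,0,1, -0.1,-0.95,-0.08,0,0,0,1, -0.1,-0.95,-0.08,0,0,0,1, -0.1,-0.95,-0.08,0,0,0,1, -0.1,-0.95,-0.08,0,0,0,0.97]' >/dev/null
python3 -m jog '[0.2,-0.5,0,0,0,0,0, 0.2,0,0,0,0,0,0]'
python3 - <<'E'
from h import *
o=status.get_obs()
go([.541,-.14,.12],-14.8,0)
im,d,K,Ex=cam("wrist"); cv2.imwrite("pics/w1.png",im)
m=spotter.trace("wrist","dipper_grip")
print([(r["confidence"],r["extent"]) for r in m])
P=pts(d,K,Ex,m[0]["pixels"]); P=P[P[:,2]>.03]
c=np.array([.523,-.207])
H=P[np.linalg.norm(P[:,:2]-c,axis=1)>.06]
u,s,vt=np.linalg.svd(H[:,:2]-H[:,:2].mean(0));dd=vt[0]*np.sign(vt[0][1])
print("handle",len(H),H.mean(0).round(4),np.degrees(np.arctan2(dd[1],dd[0])),np.percentile(H,[2,50,98],axis=0).round(3).tolist())
E
```

```text
t: 3.35
tool_pos: [0.5454, -0.1297, 0.1816]
orientation: [2.488, 1.918, 0.001]
contact_force: [-0.0, 0.6, 1.0]
finger_gap: 0.0374
grasp_force: 0.0
t 3.35 tcp [ 0.5454 -0.1297  0.1816] gap 0.0374 q [-0.433  0.52   1.656  0.     0.966 -0.176]
shift tool/40mm [-0.28 -0.04  1.54] rot/4deg [ 0.   -0.    0.02]
[(0.65, [260.1, 273.0, 11.0, 8.7])]<stdin>:10: RuntimeWarning: Mean of empty slice.
  ret = um.true_divide(
<stdin>:11: RuntimeWarning: Mean of empty slice.
Traceback (most recent call last):
IndexError: index -1 is out of bounds for axis 0 with size 0
```

View pics/w1.png

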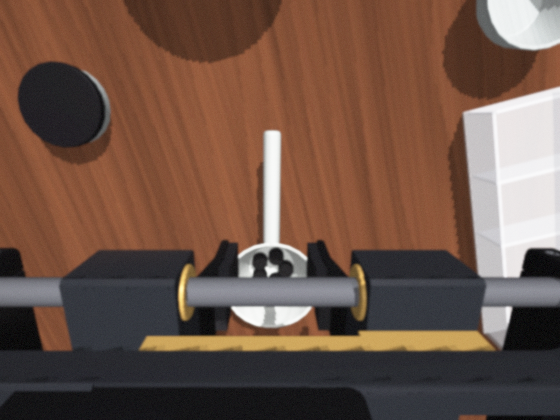

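The wrist view shows the handle from (272,132) to (272,243), centred between the fingers at about column 273. The cup with the tips is at (271,285).

```bash
python3 -m jog '[0.2,-0.28,0,0,-1,0,0, 0.2,0,0,0,-1,0,0, 0.2,0,0,0,-1,0,0, 0.2,0,0,0,-1,0,0, 0.2,0,0,0,-1,0,0]' >/dev/null
python3 - <<'E'
from h import *
o=status.get_obs()
im,d,K,Ex=cam("wrist"); cv2.imwrite("pics/w2.png",im)
P=pts(d,K,Ex,np.ones(d.shape,bool))
H=P[(P[:,2]>.035)&(P[:,2]<.06)&(abs(P[:,0]-.549)<.04)&(P[:,1]>-.145)&(P[:,1]<-.05)]
H=H[np.argsort(H[:,1])]
u,s,vt=np.linalg.svd(H[:,:2]-H[:,:2].mean(0),full_matrices=False);dd=vt[0]*np.sign(vt[0][1])
mm=H[:,:2].mean(0); print(len(H),H.mean(0).round(4),np.degrees(np.arctan2(dd[1],dd[0])),H[:,1].min(),H[:,1].max(),np.percentile(H[:,2],[50,95]))
g=mm+dd*(-.1397-mm[1])/dd[1]; print("handle at y=-.14:",g)
hd=np.degrees(np.arctan2(dd[1],dd[0]))-90
go([g[0],g[1],.12],hd,36)
go([g[0],g[1],.046],hd,36)
E
```

```text
1643 [ 0.5498 -0.1041  0.0481] 74.73991501800035 -0.14498317770103192 -0.065563984703412 [0.04862525 0.05039086]
handle at y=-.14: [ 0.54006418 -0.1397    ]
t 4.12 tcp [ 0.5407 -0.137   0.1808] gap 0.0347 q [-0.491  0.437  1.916  0.186  0.457 -0.392]
shift tool/40mm [-0.07 -0.52  1.43] rot/4deg [-4.01 -0.1   0.16]
t 4.12 tcp [ 0.5407 -0.137   0.1808] gap 0.0347 q [-0.491  0.437  1.916  0.186  0.457 -0.392]
shift tool/40mm [-0.07 -1.15  3.17] rot/4deg [-4.01 -0.1   0.16]
```

```bash
python3 -m jog '[0.2,-0.07,-0.25,0.65,0,0,0.16, 0.2,0,-0.25,0.65,0,0,0, 0.2,0,-0.25,0.65,0,0,0, 0.2,0,-0.2,0.62,0,0,0, 0.2,0,-0.2,0.6,0,0,0]'
python3 -m jog '[0.2,0,0,0,0,0,0]'
python3 - <<'E'
from h import *
go([.5400,-.1397,.046],-15.2,20)
im,d,K,Ex=cam("wrist"); cv2.imwrite("pics/w3.png",im)
E
```

```text
t: 4.75
tool_pos: [0.5431, -0.1408, 0.0458]
orientation: [2.264, 1.733, 0.311]
contact_force: [1.0, -0.3, 0.2]
finger_gap: 0.0348
grasp_force: 0.0
t: 4.88
tool_pos: [0.542, -0.1404, 0.045]
orientation: [2.269, 1.733, 0.309]
contact_force: [-0.8, -0.4, 0.9]
finger_gap: 0.0347
grasp_force: 0.0
t 4.88 tcp [ 0.542  -0.1404  0.045 ] gap 0.0347 q [-0.497  0.717  1.986  0.682  0.133 -0.894]
shift tool/40mm [ 0.   -0.04 -0.04] rot/4deg [-0.05 -0.08 -0.03]
```

View pics/w3.png

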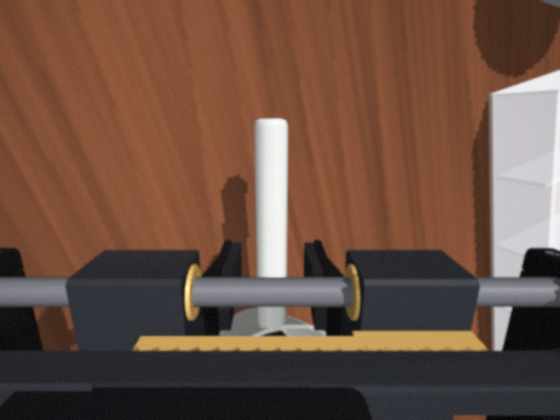

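The handle sits centred between the fingers at about column 271. I'll close the gripper and lift.

```bash
python3 -m jog '[1,0,0,0,0,0,0, 1,0,0,0,0,0,0, 1,0,0,0,0,0,0, 1,0,0,0,0,0,0, 1,0,0,0,0,0,0]'
python3 -m jog '[1,0,0.05,-0.15,0,0,0, 1,0,0.12,-0.33,0,0,0, 1,0,0.24,-0.66,0,0,0, 1,0,0.24,-0.66,0,0,0, 1,0,0.24,-0.66,0,0,0]'
python3 -m jog '[1,0,0.24,-0.66,0,0,0, 1,0,0.24,-0.66,0,0,0, 1,0,0.2,-0.5,0,0,0, 1,0,0,0,0,0,0]'
python3 - <<'E'
from h import *
go([.577,.195,.20],-25,20)
im,d,K,Ex=cam("wrist"); im2,*_=cam("scene"); cv2.imwrite("pics/l.png",np.hstack([im[:,100:440],im2[:, :420]]))
E
```

```text
t: 5.55
tool_pos: [0.5425, -0.1419, 0.0472]
orientation: [2.265, 1.73, 0.31]
contact_force: [1.1, 3.1, 3.7]
finger_gap: 0.0142
grasp_force: 29.9
t: 6.18
tool_pos: [0.541, -0.1423, 0.1515]
orientation: [2.268, 1.73, 0.308]
contact_force: [0.1, 0.4, -1.7]
finger_gap: 0.0137
grasp_force: 29.9
t: 6.68
tool_pos: [0.5429, -0.1433, 0.2303]
orientation: [2.263, 1.727, 0.311]
contact_force: [0.5, 0.2, -1.4]
finger_gap: 0.0141
grasp_force: 29.9
t 6.67 tcp [ 0.5429 -0.1433  0.2303] gap 0.0141 q [-0.5    0.355  1.86   0.149  0.59  -0.343]
shift tool/40mm [ 8.38 -1.59  0.25] rot/4deg [ 0.04 -0.88  2.27]
```

View pics/l.png

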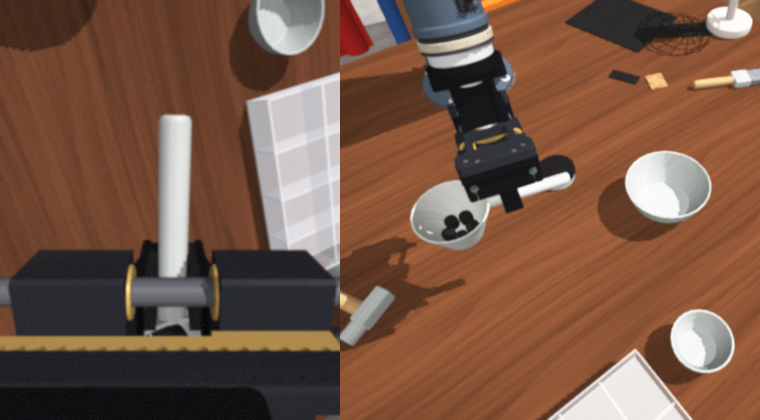

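Dipper held upright with the tips in the cup at about (462,222) in the combined picture. The bowl is at (667,187).

```bash
python3 -m jog '[1,0.4,-0.1,0,0,-0.09,0.23, 1,0.8,-0.2,0,0,-0.09,0.23, 1,0.95,-0.22,0,0,-0.09,0.23, 1,0.95,-0.22,0,0,-0.09,0.23, 1,0.95,-0.22,0,0,-0.09,0.23]'
python3 -m jog '[1,0.95,-0.22,0,0,-0.09,0.23, 1,0.95,-0.22,0,0,-0.09,0.23, 1,0.95,-0.22,0,0,-0.09,0.23, 1,0.8,-0.2,0,0,-0.09,0.23, 1,0.5,-0.1,0,0,-0.09,0.23]'
python3 -m jog '[1,0,0,0,0,0,0]'
python3 - <<'E'
from h import *
go([.589,.190,.195],-25,20)
go([.589,.190,.195],-25,-80)
E
```

```text
t: 7.4
tool_pos: [0.5557, 0.0237, 0.2142]
orientation: [2.335, 1.627, 0.285]
contact_force: [0.3, 0.3, -1.7]
finger_gap: 0.0139
grasp_force: 29.9
t: 8.02
tool_pos: [0.5842, 0.1915, 0.2008]
orientation: [2.394, 1.523, 0.263]
contact_force: [0.6, -0.4, -1.0]
finger_gap: 0.0139
grasp_force: 29.9
t: 8.15
tool_pos: [0.5846, 0.1912, 0.2013]
orientation: [2.392, 1.525, 0.264]
contact_force: [0.7, -0.4, -2.6]
finger_gap: 0.014
grasp_force: 29.9
t 8.15 tcp [0.5846 0.1912 0.2013] gap 0.014 q [ 0.234  0.502  1.683 -0.332  0.71   0.896]
shift tool/40mm [0.02 0.05 0.19] rot/4deg [-0.04  0.02  0.02]
t 8.15 tcp [0.5846 0.1912 0.2013] gap 0.014 q [ 0.234  0.502  1.683 -0.332  0.71   0.896]
shift tool/40mm [0.02 0.05 0.19] rot/4deg [ 2.496e+01  3.000e-02 -1.000e-02]
```

```bash
python3 -m jog '[1,0,-0.2,0,1,0,0, 1,0,-0.2,0,1,0,0, 1,0,0,0,1,0,0, 1,0,0,0,1,0,0, 1,0,0,0,1,0,0]'|head -3
python3 -m jog '[1,0,0,0,1,0,0, 1,0,0,0,1,0,0, 1,0,0,0,1,0,0, 1,0,0,0,1,0,0, 1,0,0,0,1,0,0]'|head -3
python3 -m jog '[1,0,0,0,1,0,0, 1,0,0,0,1,0,0, 1,0,0,0,1,0,0, 1,0,0,0,1,0,0, 1,0,0,0,1,0,0]'|head -3
python3 - <<'E'
from h import *
go([.575,.195,.20],-25,-80)
im2,*_=cam("scene"); cv2.imwrite("pics/p1.png",im2)
E
```

```text
t: 8.78
tool_pos: [0.5707, 0.1949, 0.1974]
orientation: [-2.65, -1.683, 0.005]
t: 9.4
tool_pos: [0.5711, 0.1949, 0.1973]
orientation: [-2.391, -1.518, 0.272]
t: 10.02
tool_pos: [0.5714, 0.1949, 0.1972]
orientation: [-2.116, -1.342, 0.491]
t 10.03 tcp [0.5714 0.1949 0.1972] gap 0.0141 q [0.007 0.813 1.173 0.29  1.797 0.418]
shift tool/40mm [ 0.04  0.02 -0.11] rot/4deg [ 9.96 -0.04 -0.03]
```

View pics/p1.png

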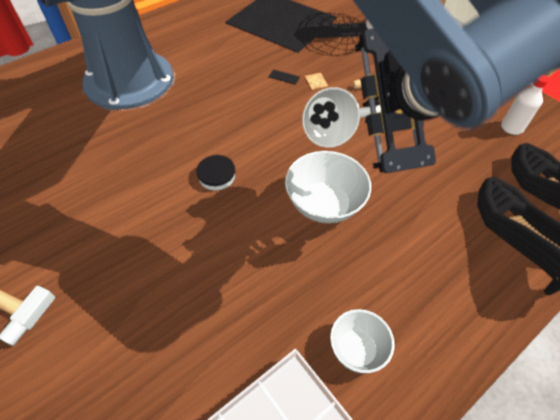

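At 60° of roll the tips still cling to the cup bottom at (325,115), so I'll keep rolling.

```bash
python3 -m jog '[1,0,0,0,1,0,0, 1,0,0,0,1,0,0, 1,0,0,0,1,0,0, 1,0,0,0,1,0,0, 1,0,0,0,1,0,0]'|head -3
python3 -m jog '[1,0,0,0,1,0,0, 1,0,0,0,1,0,0, 1,0,0,0,1,0,0, 1,0,0,0,1,0,0, 1,0,0,0,1,0,0]'|head -3
python3 -m jog '[1,0,0,0,1,0,0, 1,0,0,0,1,0,0, 1,0,0,0,1,0,0, 1,0,0,0,1,0,0, 1,0,0,0,1,0,0]'
python3 - <<'E'
from h import *
go([.575,.195,.20],-25,-100)
im2,*_=cam("scene"); cv2.imwrite("pics/p2.png",im2)
E
```

```text
t: 10.7
tool_pos: [0.5715, 0.1954, 0.1974]
orientation: [-1.83, -1.161, 0.672]
t: 11.32
tool_pos: [0.5714, 0.1956, 0.1975]
orientation: [-1.535, -0.973, 0.818]
t: 11.95
tool_pos: [0.5714, 0.1958, 0.1976]
orientation: [-1.234, -0.781, 0.934]
contact_force: [0.4, -0.5, -1.5]
finger_gap: 0.0142
grasp_force: 29.9
t 11.95 tcp [0.5714 0.1958 0.1976] gap 0.0142 q [-0.043  1.252  0.902  0.824  2.594  0.672]
shift tool/40mm [ 0.02 -0.07 -0.08] rot/4deg [-0.03 -0.07 -0.  ]
```

View pics/p2.png

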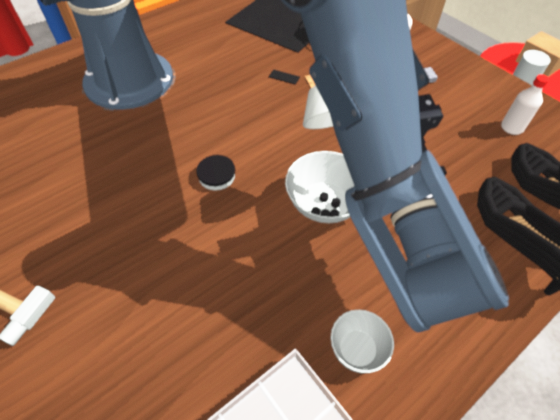

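All five tips seem to be in the bowl, around (316–336, 197–213). I'll roll back and check.

```bash
for i in 1; do :; done
python3 -m jog '[1,0,0,0,-1,0,0, 1,0,0,0,-1,0,0, 1,0,0,0,-1,0,0, 1,0,0,0,-1,0,0, 1,0,0,0,-1,0,0]'|head -2
python3 -m jog '[1,0,0,0,-1,0,0, 1,0,0,0,-1,0,0, 1,0,0,0,-1,0,0, 1,0,0,0,-1,0,0, 1,0,0,0,-1,0,0]'|head -2
python3 -m jog '[1,0,0,0,-1,0,0, 1,0,0,0,-1,0,0, 1,0,0,0,-1,0,0, 1,0,0,0,-1,0,0, 1,0,0,0,-1,0,0]'|head -2
python3 -m jog '[1,0,0,0,-1,0,0, 1,0,0,0,-1,0,0, 1,0,0,0,-1,0,0, 1,0,0,0,-1,0,0, 1,0,0,0,-1,0,0]'|head -2
python3 -m jog '[1,0,0,0,-1,0,0, 1,0,0,0,-1,0,0, 1,0,0,0,-1,0,0, 1,0,0,0,-1,0,0, 1,0,0,0,-1,0,0]'|head -2
python3 -m jog '[1,0,0,0,-1,0,0, 1,0,0,0,-1,0,0, 1,0,0,0,-1,0,0, 1,0,0,0,-1,0,0, 1,0,0,0,-1,0,0]'
python3 - <<'E'
from h import *
go([.55,-.1,.20],-15.2,20)
E
```

```text
t: 12.62
tool_pos: [0.5715, 0.1956, 0.1978]
t: 13.25
tool_pos: [0.5716, 0.1954, 0.1979]
t: 13.88
tool_pos: [0.5715, 0.1953, 0.1981]
t: 14.5
tool_pos: [0.5714, 0.1952, 0.1984]
t: 15.12
tool_pos: [0.5711, 0.1953, 0.1985]
t: 15.75
tool_pos: [0.571, 0.1955, 0.1986]
orientation: [2.39, 1.52, 0.269]
contact_force: [0.1, -0.9, -1.8]
finger_gap: 0.0141
grasp_force: 29.9
t 15.75 tcp [0.571  0.1955 0.1986] gap 0.0141 q [ 0.25   0.493  1.714 -0.351  0.689  0.932]
shift tool/40mm [-6.91  2.5   0.89] rot/4deg [ 0.03  0.86 -2.32]
```

```bash
python3 -m jog '[1,-0.4,0.1,0,0,0.09,-0.23, 1,-0.8,0.2,0,0,0.09,-0.23, 1,-0.95,0.22,0,0,0.09,-0.23, 1,-0.95,0.22,0,0,0.09,-0.23, 1,-0.95,0.22,0,0,0.09,-0.23]'|head -2
python3 -m jog '[1,-0.95,0.22,0,0,0.09,-0.23, 1,-0.95,0.22,0,0,0.09,-0.23, 1,-0.95,0.22,0,0,0.09,-0.23, 1,-0.8,0.2,0,0,0.09,-0.23, 1,-0.5,0.1,0,0,0.09,-0.23]'|head -2
python3 -m jog '[1,0,0,0,0,0,0, 1,0,0,0,0,0,0]'
python3 - <<'E'
from h import *
go([.541,-.142,.048],-15.2,20)
im,d,K,Ex=cam("top"); im2,d2,K2,E2=cam("scene")
for c,(i,dd,k,e) in {"top":(im,d,K,Ex),"scene":(im2,d2,K2,E2)}.items():
    r=spotter.trace(c,"bowl")[0]; u,v,w,h=map(int,r["extent"]); print(c,r["extent"],r["confidence"])
    for t in spotter.trace(c,"tip1_center"): print(round(t["confidence"],2),np.round(t["extent"]),np.median(pts(dd,k,e,t["pixels"]),0).round(3))
    cr=i[max(v-60,0):v+60,max(u-60,0):u+60]; cv2.imwrite(f"pics/b_{c}.png",cv2.resize(cr,(380,380)))
cv2.imwrite("pics/b.png",np.hstack([cv2.imread("pics/b_top.png"),cv2.imread("pics/b_scene.png")]))
# dipper handle in the air
iw,dw,Kw,Ew=cam("wrist"); P=pts(dw,Kw,Ew,np.ones(dw.shape,bool)); o=status.get_obs()
Cm=R.from_rotvec(o["orientation"]).as_matrix(); Q=(P-o["tool_pos"])@Cm
s=(abs(Q[:,1])<.012)&(Q[:,0]>.02)&(Q[:,0]<.1)&(abs(Q[:,2])<.05); H=Q[s]
f=np.polyfit(H[:,0],H[:,2],1); print("handle z vs x slope deg",np.degrees(np.arctan(f[0])),"offset",f[1],len(H),"y slope",np.degrees(np.arctan(np.polyfit(H[:,0],H[:,1],1)[0])))
# cup rim / bottom from scene
P=pts(d2,K2,E2,np.ones(d2.shape,bool)); m=spotter.trace("scene","dipper_grip")[0]; print("dip",m["extent"],np.percentile(pts(d2,K2,E2,m["pixels"]),[2,50,98],axis=0).round(3).tolist())
E
```

```text
t: 16.38
tool_pos: [0.5407, 0.0313, 0.2117]
t: 17.0
tool_pos: [0.5224, -0.138, 0.2245]
t: 17.25
tool_pos: [0.5225, -0.1355, 0.224]
orientation: [2.267, 1.73, 0.308]
contact_force: [-1.4, -0.3, -1.0]
finger_gap: 0.0137
grasp_force: 29.9
t 17.25 tcp [ 0.5225 -0.1355  0.224 ] gap 0.0137 q [-0.507  0.339  1.913  0.161  0.557 -0.362]
shift tool/40mm [-0.05 -1.04  4.3 ] rot/4deg [-0.02 -0.05 -0.03]
top [219.0, 193.1, 86.3, 79.9] 0.94
0.38 [225. 203.   6.   8.] [0.554 0.128 0.016]
scene [328.6, 188.2, 86.5, 71.6] 0.68
handle z vs x slope deg 0.2770378529140889 offset -0.0008731325443045309 3904 y slope 0.7005398153744269
dip [150.5, 202.8, 156.6, 77.1] [[0.463, -0.243, 0.179], [0.493, -0.199, 0.21], [0.549, -0.072, 0.228]]
```

View pics/b.png

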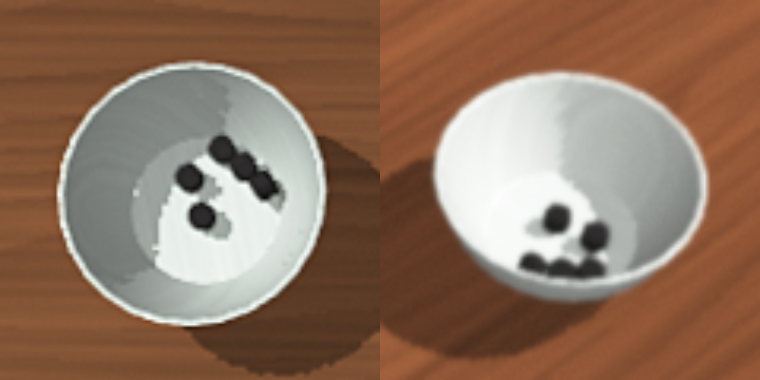

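Both views show five tips in the bowl: two apart, and three in a row along the edge of its floor. The dipper is empty and level in the grip, so I'll set it down.

```bash
python3 -m jog '[1,0,-0.19,0.8,0,0,0, 1,0,-0.19,0.8,0,0,0, 1,0,-0.19,0.8,0,0,0, 1,0,-0.19,0.75,0,0,0, 1,0,-0.19,0.75,0,0,0]'
python3 -m jog '[1,0,0,0,0,0,0, 1,0,0,0,0,0,0]'
python3 - <<'E'
from h import *
go([.541,-.142,.047],-15.2,20)
im,d,K,Ex=cam("scene"); m=spotter.trace("scene","dipper_grip")[0]; print("dip",m["extent"],np.percentile(pts(d,K,Ex,m["pixels"]),[2,50,98],axis=0).round(3).tolist())
cv2.imwrite("pics/d.png",cv2.resize(im[150:350,60:340],(560,400)))
E
```

```text
t: 18.27
tool_pos: [0.5412, -0.1401, 0.0637]
orientation: [2.265, 1.73, 0.309]
contact_force: [1.4, 0.3, -0.9]
finger_gap: 0.0144
grasp_force: 29.9
t: 18.52
tool_pos: [0.5411, -0.14, 0.0653]
orientation: [2.265, 1.729, 0.31]
contact_force: [-0.3, -0.5, -0.6]
finger_gap: 0.0141
grasp_force: 29.9
t 18.52 tcp [ 0.5411 -0.14    0.0653] gap 0.0141 q [-0.496  0.672  1.986  0.523  0.164 -0.732]
shift tool/40mm [-0.05 -0.15  0.43] rot/4deg [ 0.01 -0.05 -0.02]
dip [178.1, 268.8, 121.8, 66.9] [[0.482, -0.249, 0.02], [0.508, -0.21, 0.044], [0.568, -0.075, 0.07]]
```

View pics/d.png

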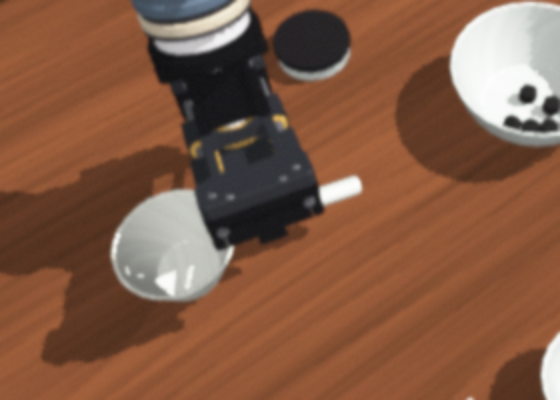

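The dipper is empty and upright, about 18 mm above the surface. I'll lower the rest in small steps.

```bash
python3 -m jog '[1,0,-0.04,0.11,0,0,0, 1,0,-0.04,0.11,0,0,0, 1,0,-0.04,0.11,0,0,0, 1,0,-0.02,0.06,0,0,0, 1,0,0,0,0,0,0]'
python3 -m jog '[1,0,-0.01,0.04,0,0,0, 1,0,0,0,0,0,0]'
```

```text
t: 19.25
tool_pos: [0.5411, -0.14, 0.0487]
orientation: [2.265, 1.729, 0.31]
contact_force: [-0.3, 0.9, -2.3]
finger_gap: 0.0139
grasp_force: 29.9
t: 19.5
tool_pos: [0.5414, -0.1399, 0.047]
orientation: [2.265, 1.729, 0.31]
contact_force: [0.7, 2.2, 2.8]
finger_gap: 0.0139
grasp_force: 29.9
```

Contact felt at the height it had when grasped. I'll release and retreat along the tool axis.

```bash
python3 -m jog '[0.2,0,0,0,0,0,0, 0.2,0,0,0,0,0,0, 0.2,0,0,0,0,0,0]'
python3 -m jog '[0.2,0,0,-0.3,0,0,0, 0.2,0,0,-0.5,0,0,0, 0.2,0,0,-0.8,0,0,0, 0.2,0,0,-0.8,0,0,0, 0.2,0,0,-0.8,0,0,0]'
python3 -m jog '[0.2,0,0,-0.8,0,0,0, 0.2,0,0,-0.8,0,0,0, 0.2,0,0,0,0,0,0, 0.2,0,0,0,0,0,0]'
python3 - <<'E'
from h import *
im,d,K,Ex=cam("scene"); m=spotter.trace("scene","dipper_grip")[0]; print("dip",m["extent"],np.percentile(pts(d,K,Ex,m["pixels"]),[2,50,98],axis=0).round(3).tolist())
cv2.imwrite("pics/e.png",im)
E
```

```text
t: 19.88
tool_pos: [0.5409, -0.1401, 0.0463]
orientation: [2.266, 1.729, 0.309]
contact_force: [-0.0, -0.1, -1.4]
finger_gap: 0.0325
grasp_force: 0.0
t: 20.5
tool_pos: [0.4979, -0.1288, 0.1674]
orientation: [2.266, 1.729, 0.309]
contact_force: [0.0, -0.5, -0.7]
finger_gap: 0.0348
grasp_force: 0.0
t: 21.0
tool_pos: [0.4772, -0.1233, 0.2263]
orientation: [2.266, 1.73, 0.309]
contact_force: [1.2, -0.1, 0.5]
finger_gap: 0.0351
grasp_force: 0.0
dip [181.1, 275.8, 119.7, 65.1] [[0.482, -0.248, 0.003], [0.516, -0.199, 0.035], [0.566, -0.078, 0.052]]
```

View pics/e.png

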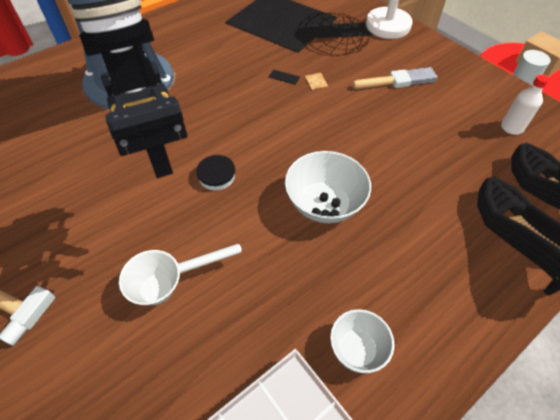

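The dipper stands upright and empty at (150,278), the tips are in the bowl at (327,205), and the arm is clear of everything.

```bash
python3 -c "
from workcell import close_job
print(close_job())"
```

```text
the job is handed in; nothing more can be done
None
```

I poured all five heel tips into the wide bowl, stood the empty dipper upright on the surface and released it, and handed the job in at about 21 s; the hand-in returned no verdict.

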